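# Slide the pattern card under the bead board's sprung clip

### The job

Pick up the long plywood pattern card and slide its bevelled end under the sprung clip of the bead board, using the card's own edge to raise the clip, until it bears firmly against the stop inside; leave it lying flat on the card bed, centred and straight, gripped by the clip. Work gently: do not ram the card, do not touch the clip with the gripper or arm, and leave everything else where it is.

Things in the scene. Friction and masses are not known exactly. Their poses are not given: they have to be found in the camera images.
- bead_board: Grey bead design board, fixed, 300 (x) x 220 (y) x 18 mm, origin at the centre of its underside, x towards the clip end, z up. On its centre line a raised grey strip (the card bed), 40 mm wide, 6 mm high, runs from x = -52 to +128 mm; its top is 24 mm above the table. A card laid on it overhangs it 5 mm on either side.
- mouth (a point): Point on the top of the card bed (24 mm above the table), on its centre line, right under the clip's lip; axes as the board's: the card goes in along +x. The shut lip is a rolled steel edge, a bar of 6 mm diameter and 60 mm long across the bed (along y), whose lowest line hangs 3 mm above the bed; there is no wider mouth, so only the thin end of the card fits below it, if it is kept down on the bed.
- stop_bar: The adjustable stop that the card's nose must meet, fixed where it was last set, 24 to 34 mm past the lip: a dark steel bar across the bed, 86 mm wide (y), 4 mm thick, 6 mm high, hidden under the clip but for its two ends, which carry ears 10 x 10 x 12 mm beside the clip. Origin on the top of the bed, on its centre line, at the face that the card meets; axes as the board's.
- clip: Steel spring clip flap of the board, 60 mm wide, origin on its hinge axis (50 mm past the lip, 12 mm above the bed, along y). It turns up about the hinge; its spring presses the lip down with about 3 N throughout; with friction, 8 to 15 N of push takes the bevel under it and some 6 N keeps the card sliding. A thumb tab slopes back from the hinge to 22 mm above it; hinge lugs stand at y = +-34.5 mm.
- long_card_mid (a point): Centre (half-way up) of the long pattern card: plywood, 150 (x) x 50 (y) x 5 mm, about 35 g, lying flat on the table, rows of small beads inlaid on its tail half, the nose half bare. x points along it to its bevelled end (nose), z up. The top bevels down over the last 14 mm, from 5 mm to 2 mm thick at the nose. Grip it across its 50 mm width, near the middle.
- nose (a point): Middle of the lower edge of the long card's bevelled end (75 mm from the middle), axes as the card's.
- short_card_mid (a point): Centre (half-way up) of another card of the same make, only 100 mm long; not to be used.
- jar_lid: Loose jar lid lying flat, 76 mm diameter, 9 mm high, origin under its centre. Leave alone.
- spool: Small wooden thread spool, standing, 44 mm diameter, 32 mm high, origin under its centre. Leave alone.
- bangle: Brass bangle, 66 mm diameter, 7 mm high, lying on the board's robot-side left corner, origin under its centre. Leave alone.
- pliers: Small pliers lying flat, about 95 x 55 mm, 11 mm high, origin at the pivot. Leave alone.
There are look-alikes about, which are no part of the job. Leave any purple or yellow look-alike of the part that bears long_card_mid alone.

How it is judged (in metres and radians):
On the way, in this order (a step that is already met when the one before it is completed fails the run):
1. the long card is picked up clear of the table (height (world z) of long_card_mid above 0.03 m), for 0.2 s.
2. the card, under the clip, is pushed up against the stop until it bears on it (over 2 N) (contact force between long_card and stop_bar above 2 N and contact force between long_card and clip above 1 N), for 0.1 s.
At the end, for the whole second after the job is handed in: The long card lies flat on the card bed (tilt under 0.05 rad, nose within 2 mm of the bed's height), its nose within 3 mm of the stop and 8 mm of the centre line, straight within 0.1 rad, the clip pressing on it with more than 1 N, at rest and released (x of nose in the frame of stop_bar between -0.003 and 0.003 m and y of nose in the frame of stop_bar between -0.008 and 0.008 m and z of nose in the frame of stop_bar between -0.002 and 0.002 m and angle between the x axis of long_card_mid and the x axis of bead_board, either way round below 0.1 rad and angle between long_card_mid's own z axis and vertical below 0.05 rad and contact force between clip and long_card above 1 N and linear speed of long_card below 0.01 m/s); the robot touches nothing.
It fails at once if the card is rammed or pressed against the board, its stop or clip with more than 40 N (contact force between long_card and bead_board above 40 N or contact force between long_card and stop_bar above 40 N).
It fails at once if the gripper or arm touches the clip (contact force between any of the fingers, the arm and clip above 1 N).
It fails at once if another thing is moved by more than 20 mm (distance of any of short_card_mid, jar_lid, spool, bangle, pliers from where it was at the start of the episode above 0.02 m).
It also fails if it takes over 38 s, if anything falls off the work surface, if the arm or the gripper's body presses on something with over 40 N, if the wrist force passes 120 N, or if a joint passes its speed limit or range.

### The arm

A 6-joint arm with a two-finger parallel gripper is mounted at the origin on the work surface. World frame = base frame: x ahead of the robot, y to its left, z up, the work surface at z = 0. Lengths are in mm, angles in rad, forces in N, time in s.
With the tool pointing down it reaches from about 325 to 875 mm from the base axis. Payload 4.4 kg.
Tool frame: the origin (TCP) lies on the centre line of the jaws, within the pads' length; the fingertips stand ahead of it and the grasp point (between the pads) lies 6 mm ahead of it (ctrl.tcp_to_tips is the z of the fingertips in the tool frame, in mm); z points along the fingers, y is the line along which they close (so a half turn about z gives the same grasp; the last joint's range is limited). The gripper opens to 85 mm and grips with 20 to 120 N. Pads are 22 mm wide; open, the fingers measure 114 mm over their backs; the gripper's body (76 mm by 85 mm) begins 54 mm behind the grasp point. The pads swing forward as they close: fully open they stand 13 mm farther back than shut.
Start: joints at [1.139, 0.207, 1.542, -0, 1.393, -0.15], TCP at [159.356, 552.479, 256.282] pointing down, gripper open.
Joint ranges: [-2.73, 2.73], [-0.86, 2.22], [0.23, 2.46], [-1.11, 4.25], [0.08, 2.63], [-2.82, 2.82]. Speed limits (rad/s): [2.79, 2.79, 3.14, 3.14, 3.14, 3.14].

### API

Orientations are given as a 3x3 rotation matrix whose columns are the frame's x, y, z axes.
In Python, from plant import ctrl, sensors, optics gives the robot as it stands. Calls block until the motion is done:
- ctrl.move_ptp(position, orientation): joint-space move of the TCP to a pose.
- ctrl.move_l(position, rot=None, vel=150, threshold=None): straight line of the TCP; rot=None keeps the orientation; vel is the mean speed in mm/s. With threshold (N) it stops when the force on the tool has changed by that much, and returns True; else False.
- ctrl.set_joints(angles): joint-space move.
- ctrl.gripper_to(opening, force=None): finger opening in mm; force is the grip in N (None keeps the last); returns when the fingers have stopped.
- ctrl.hold(seconds).
- ctrl.solve_ik(position, orientation): joint angles nearest the present ones, or None.
- sensors.read_state(): the state.
- optics.grab_frame(name): name is "side" or "top"; returns (picture, depth): 384x512x3 uint8, red, green, blue; 384x512 float32, mm along the optical axis (not along the pixel's ray), 0 where there is no reading.
- optics.camera_params(name): a dict with "mtx" (3x3 intrinsics, pixels), "k1" (the pictures are not rectified: a ray, as slopes to the right and down, at radius r is drawn at 1 + k1 r^2 times it, then the intrinsics apply), "R" (3x3) and "t" (3): a world point X has camera coordinates R X + t. Camera axes: x right, y down, z forward; pixel columns grow to the right and rows downward; lengths in mm; the calibration is good to about 2 mm. A picture is of the moment at which its call begins. camera_params takes no time and is no camera call.
A pose or a line that the arm cannot do raises ctrl.MotionError and nothing moves.
- ctrl.finish_job(): hands the job in; it is judged then, once.
The state is a dict: "t": time; "q": joint angles; "qvel": joint speeds; "tau": joint torques, N m; "eef_pos": TCP position; "eef_rot": TCP orientation; "force": force on the tool from outside, world axes, zero at the start; "wrist_torque": the same for the moment, N m; "grip_width": finger opening in mm; "grasp_force": force on a finger pad.
Only numpy, scipy, OpenCV 4.12 (cv2) and the standard library are available. Lean on these libraries where they do the work, as an engineer would, in place of code of your own. Each camera call takes 0.05 s, during which the arm holds its last target. There are 200 camera calls.

## Working session

There is one attempt and no reset: what is moved stays moved. The work goes in short steps, each a Python script; the robot and the scene stay as the last script left them, time stands still between calls to the robot, and variables do not carry over. Pictures are saved under pics/ and viewed, at most 10 in all, crops included, and the job is handed in when it is done.

```bash
mkdir -p pics; ls
cat > h.py <<'E'
import numpy as np, cv2
from plant import ctrl, sensors, optics
def grab(n):
    p,d=optics.grab_frame(n); np.savez('last_%s.npz'%n,p=p,d=d); return p,d
def load(n):
    z=np.load('last_%s.npz'%n); return z['p'],z['d']
def ray(n,u,v):
    c=optics.camera_params(n);K=np.array(c['mtx']);k=c['k1']
    a=np.array([(u-K[0,2])/K[0,0],(v-K[1,2])/K[1,1]]);b=a.copy()
    for _ in range(20): b=a/(1+k*(b@b))
    R=np.array(c['R']);t=np.array(c['t'])
    return -R.T@t, R.T@np.array([b[0],b[1],1.])
def atz(n,u,v,z):
    o,r=ray(n,u,v); return o+r*(z-o[2])/r[2]
def atd(n,u,v,d):
    o,r=ray(n,u,v); return o+r*d
def crop(n,p,x0,y0,w,h,s):
    cv2.imwrite(n,cv2.resize(p[y0:y0+h,x0:x0+w,::-1],None,fx=s,fy=s,interpolation=cv2.INTER_CUBIC))
E
python3 - <<'E'
from h import *
for n in('top','side'):
    p,d=grab(n); crop('pics/%s0.png'%n,p,0,0,512,384,1.5625)
    o,r=ray(n,256,192);print(n,o,r,optics.camera_params(n)['mtx'])
print(sensors.read_state()['t'],ctrl.tcp_to_tips)
E
```

```text
pics
top [ 260.59471368 -107.60857668 1294.82773467] [ 0.20000482 -0.02410597 -0.97951606] [[451.55087135   0.         257.53199371]
 [  0.         451.55087135 189.82343374]
 [  0.           0.           1.        ]]
side [429.58358443 472.99875037 694.85069198] [ 0.1023723  -0.6625881  -0.74243951] [[357.4566605    0.         249.92524826]
 [  0.         357.4566605  184.58262852]
 [  0.           0.           1.        ]]
0.1 25.0
```

View pics/top0.png

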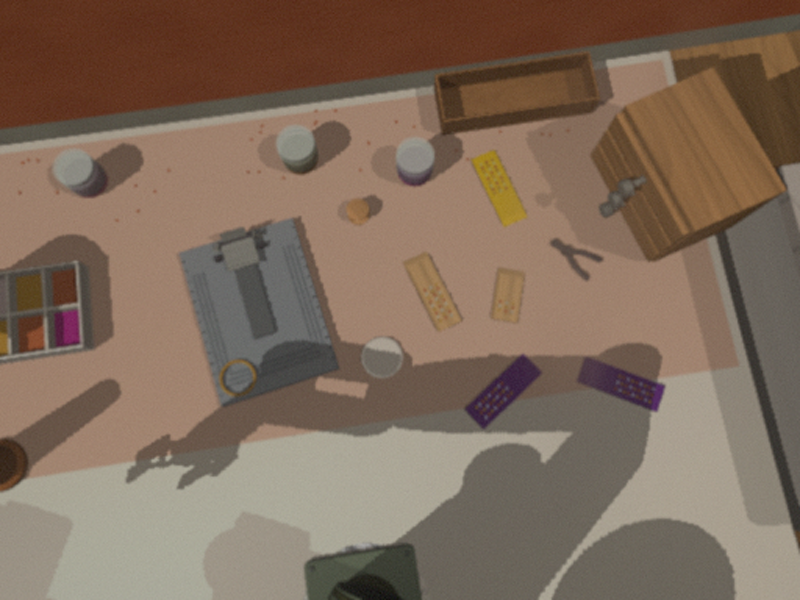

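View pics/side0.png

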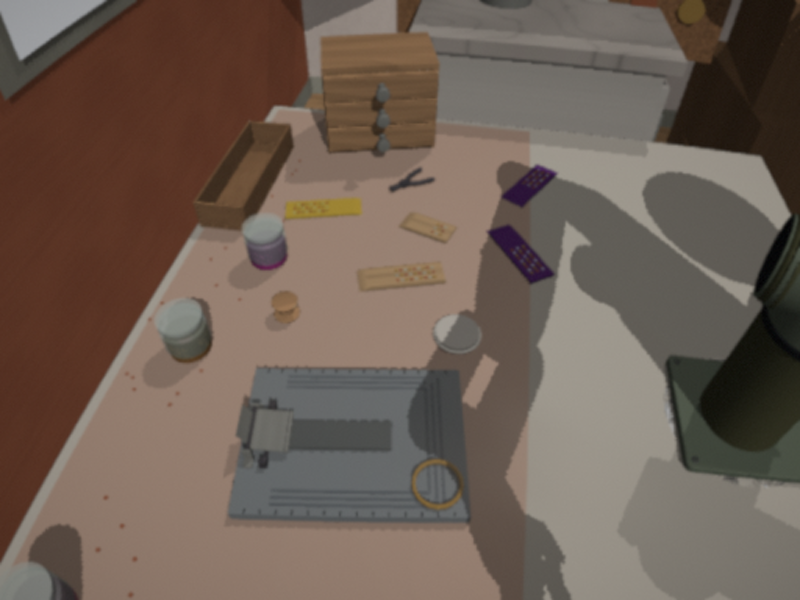

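The top view shows the board at about (258,310). Its clip is at (240,250), on the far end. The long plywood card is at (433,291): the beads are on its lower end, so the bare nose is up-left at about (417,259). Next I'll take enlarged crops.

Run:
```python
from h import *
p,d=load('top')
crop('pics/tb.png',p,110,135,110,130,4.6)
crop('pics/tc.png',p,250,155,56,64,9)
a=cv2.imread('pics/tb.png');b=cv2.imread('pics/tc.png');
H=max(a.shape[0],b.shape[0]);W=800-a.shape[1]
print(a.shape,b.shape)
b=cv2.resize(p[155:215,252:300,::-1],None,fx=6,fy=6,interpolation=cv2.INTER_CUBIC)
o=np.zeros((H,a.shape[1]+b.shape[1],3),np.uint8);o[:a.shape[0],:a.shape[1]]=a;o[:b.shape[0],a.shape[1]:]=b
cv2.imwrite('pics/topcrop.png',o);print(o.shape)
p,d=load('side')
crop('pics/sidecrop.png',p,140,160,170,180,3.3)
```

```text
(598, 506, 3) (576, 504, 3)
(598, 794, 3)
```

View pics/topcrop.png

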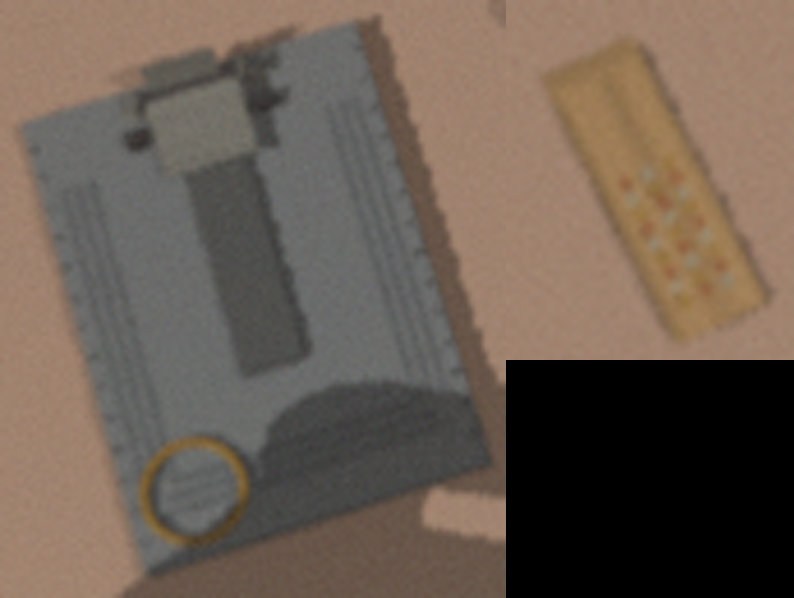

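View pics/sidecrop.png

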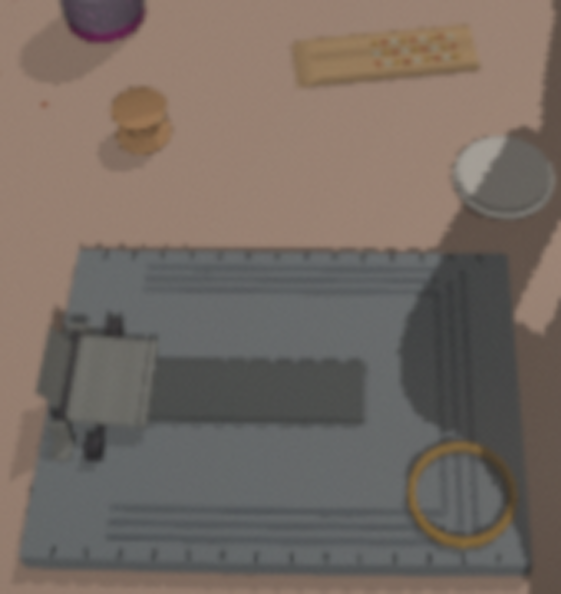

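The top crop has the board corners at (22,127), (378,18), (492,465) and (148,575). The card's nose end runs from (543,73) to (635,40) and its tail from (683,343) to (771,300). The side crop shows the bevel at the card's left end, which confirms the nose, and the stop ears at about (95,440) and (115,323).

```bash
cat > est.py <<'E'
from h import *
def cv(n,x,y,ox,oy,s): return n,ox+(x+.5)/s-.5,oy+(y+.5)/s-.5
T=lambda x,y:cv('top',x,y,110,135,4.6)
C=lambda x,y:cv('top',x-506,y,252,155,6)
S=lambda x,y:cv('side',x,y,140,160,3.3)
def fit(obs,name):
    L=np.array([o[1] for o in obs],float);W=np.array([atz(*o[0],o[2])[:2] for o in obs])
    a=L-L.mean(0);b=W-W.mean(0)
    th=np.arctan2((a[:,0]*b[:,1]-a[:,1]*b[:,0]).sum(),(a*b).sum())
    R=np.array([[np.cos(th),-np.sin(th)],[np.sin(th),np.cos(th)]]);t=W.mean(0)-R@L.mean(0)
    print(name,t.round(1),round(th,4),'res',(W-L@R.T-t).round(1).tolist());return t,th,R
bt=[(T(22,127),(150,110),18),(T(378,18),(150,-110),18),(T(492,465),(-150,-110),18),(T(148,575),(-150,110),18),(T(243,377),(-52,20),24),(T(310,355),(-52,-20),24)]
bs=[(S(22,567),(150,110),18),(S(82,245),(150,-110),18),(S(507,255),(-150,-110),18),(S(528,572),(-150,110),18),(S(363,424),(-52,20),24),(S(363,360),(-52,-20),24)]
ct=[(C(543,73),(75,25),2),(C(635,40),(75,-25),2),(C(771,300),(-75,-25),5),(C(683,343),(-75,25),5)]
cs=[(S(300,86),(75,25),2),(S(293,40),(75,-25),2),(S(475,26),(-75,-25),5),(S(480,70),(-75,25),5)]
if __name__=='__main__':
    for n,o in(('bt',bt),('bs',bs),('b',bt+bs),('ct',ct),('cs',cs),('c',ct+cs)): r=fit(o,n); B=r if n=='b' else (B if n in('ct','cs','c') else None)
    t,th,R=B
    loc=lambda o,z:(R.T@(atz(*o,z)[:2]-t)).round(1)
    print('lip',[loc(o,30) for o in(T(165,173),T(255,152),S(153,430),S(158,340))])
    print('ears',[loc(o,36) for o in(T(137,140),T(268,100),S(95,440),S(115,323))])
    print('objs spool',atz(*S(140,105),32),'lid',atz(*S(503,178),9))
E
python3 est.py
python3 - <<'E'
from h import *
print(sensors.read_state()['eef_rot'])
E
```

```text
bt [544.7 119.5] 0.1468 res [[-4.3, 5.5], [1.0, -8.6], [1.4, 1.7], [-0.2, -1.0], [0.3, 2.6], [1.7, -0.2]]
bs [545.7 124.2] 0.1613 res [[-5.0, 4.2], [-0.7, -4.9], [0.8, -0.3], [2.3, 2.3], [0.6, 1.8], [2.0, -3.1]]
b [545.2 121.9] 0.154 res [[-3.8, 2.1], [-0.1, -12.2], [-0.0, 0.3], [-0.0, -2.2], [-0.1, 0.6], [1.1, -2.2], [-5.4, 7.5], [0.4, -1.4], [2.2, 1.1], [2.1, 3.5], [1.0, 3.8], [2.7, -1.1]]
ct [ 533.1 -202.3] 0.3012 res [[1.8, 0.0], [-3.4, 0.3], [0.5, 1.0], [1.1, -1.3]]
cs [ 531.5 -201. ] 0.2668 res [[-1.9, 1.2], [1.7, -1.1], [-1.7, -1.2], [1.9, 1.0]]
c [ 532.3 -201.7] 0.2839 res [[1.8, 0.5], [-2.6, 1.0], [2.1, -0.8], [1.9, -3.4], [-2.0, 0.7], [0.9, -1.7], [-3.2, 0.6], [1.1, 3.1]]
lip [array([86.2, 32.3]), array([ 82.3, -24.8]), array([78., 34.]), array([ 83.4, -29.5])]
ears [array([110.2,  42.5]), array([110.5, -42.2]), array([111.2,  44.8]), array([111.9, -37.7])]
objs spool [704.23881414 -88.40231865  32.        ] lid [425.36108686 -83.83347921   9.        ]
[[-9.60843664e-01  2.77089817e-01 -8.28622457e-04]
 [ 2.77090913e-01  9.60841911e-01 -1.85697084e-03]
 [ 2.81627477e-04 -2.01386241e-03 -9.99997933e-01]]
```

Run:
```python
from h import *
for n in('top','side'):
    p,d=load(n);c=optics.camera_params(n);K=np.array(c['mtx']);R=np.array(c['R']);t=np.array(c['t'])
    v,u=np.mgrid[:384,:512];m=(d>0)
    a=np.stack([(u-K[0,2])/K[0,0],(v-K[1,2])/K[1,1]],-1);b=a.copy()
    for _ in range(20): b=a/(1+c['k1']*(b**2).sum(-1,keepdims=True))
    X=(np.concatenate([b,np.ones(b.shape[:2]+(1,))],-1)*d[...,None]-t)@R
    box=(X[...,0]>350)&(X[...,0]<730)&(X[...,1]>-20)&(X[...,1]<270)&m
    Z=X[...,2]; print(n,'k1',c['k1'],'table z',np.percentile(Z[box&(abs(Z)<10)],[5,50,95]).round(1))
    s=cv2.erode  # board: depth mask
    for nm,lo,hi,zz in(('board',11,90,18),('bed',21.5,27,24)):
        k=(box&(Z>lo)&(Z<hi)).astype(np.uint8)
        k=cv2.morphologyEx(k,cv2.MORPH_OPEN,np.ones((3,3),np.uint8))
        nl,lab,st,ce=cv2.connectedComponentsWithStats(k)
        i=1+np.argmax(st[1:,4]);pts=np.argwhere(lab==i)
        W=np.array([atz(n,q[1],q[0],zz)[:2] for q in pts],np.float32)
        print(nm,st[i],cv2.minAreaRect(W),'z',np.median(Z[lab==i]).round(1))
    # card by colour
    hsv=cv2.cvtColor(cv2.GaussianBlur(p,(3,3),0),cv2.COLOR_RGB2HSV).astype(int)
    box=(X[...,0]>440)&(X[...,0]<620)&(X[...,1]>-260)&(X[...,1]<-140)
    print('sat card/table',hsv[box][:,1].mean(),np.percentile(hsv[box][:,1],[5,25,50,75,95]),np.percentile(hsv[box][:,0],[5,25,50,75,95]))
    k=(box&(hsv[...,1]>np.percentile(hsv[box][:,1],50)+25)).astype(np.uint8)
    k=cv2.morphologyEx(k,cv2.MORPH_CLOSE,np.ones((5,5),np.uint8))
    nl,lab,st,ce=cv2.connectedComponentsWithStats(k);i=1+np.argmax(st[1:,4])
    W=np.array([atz(n,q[1],q[0],5)[:2] for q in np.argwhere(lab==i)],np.float32)
    print('card',st[i],cv2.minAreaRect(W))
```

```text
top k1 0.04120342329458289 table z [-4.2  0.2  4.5]Traceback (most recent call last):
  File "<stdin>", line 16, in <module>
  File "h.py", line 14, in atz
    o,r=ray(n,u,v); return o+r*(z-o[2])/r[2]
        ~~~^^^^^^^
  File "h.py", line 8, in ray
    c=optics.camera_params(n);K=np.array(c['mtx']);k=c['k1']
ValueError: time passes only in moves, steps and waits
```

```bash
sed -i 's/^def ray/P={n:optics.camera_params(n) for n in ("top","side")}\ndef ray/; s/c=optics.camera_params(n);K/c=P[n];K/' h.py
cat > seg.py <<'E'
from h import *
for n in('top','side'):
    p,d=load(n);c=P[n];K=np.array(c['mtx']);R=np.array(c['R']);t=np.array(c['t'])
    v,u=np.mgrid[:384,:512];m=(d>0)
    a=np.stack([(u-K[0,2])/K[0,0],(v-K[1,2])/K[1,1]],-1);b=a.copy()
    for _ in range(20): b=a/(1+c['k1']*(b**2).sum(-1,keepdims=True))
    rays=np.concatenate([b,np.ones(b.shape[:2]+(1,))],-1)@R; o=-R.T@t
    X=o+rays*d[...,None]; Z=cv2.medianBlur(X[...,2].astype(np.float32),5)
    def rect(k,z):
        W=(o+rays[k]*((z-o[2])/rays[k][:,2])[:,None])[:,:2].astype(np.float32);return cv2.minAreaRect(W)
    F0=o+rays*((18-o[2])/rays[...,2])[...,None]
    box=(F0[...,0]>350)&(F0[...,0]<740)&(F0[...,1]>-20)&(F0[...,1]<270)&m
    for nm,lo,hi,zz in(('board',10,90,18),('bed',21.5,26.5,24)):
        k=cv2.morphologyEx((box&(Z>lo)&(Z<hi)).astype(np.uint8),cv2.MORPH_OPEN,np.ones((5,5),np.uint8))
        nl,lab,st,ce=cv2.connectedComponentsWithStats(k);i=1+np.argmax(st[1:,4])
        print(n,nm,st[i],rect(lab==i,zz),np.median(Z[lab==i]))
    hsv=cv2.cvtColor(cv2.GaussianBlur(p,(3,3),0),cv2.COLOR_RGB2HSV).astype(int)
    box=(F0[...,0]>440)&(F0[...,0]<620)&(F0[...,1]>-255)&(F0[...,1]<-145)
    s=hsv[...,1];print(np.percentile(s[box],[5,25,50,75,95]))
    th=cv2.threshold(s[box].astype(np.uint8),0,255,cv2.THRESH_OTSU)[0]
    k=cv2.morphologyEx((box&(s>th)).astype(np.uint8),cv2.MORPH_CLOSE,np.ones((5,5),np.uint8))
    nl,lab,st,ce=cv2.connectedComponentsWithStats(k);i=1+np.argmax(st[1:,4])
    print(n,'card',th,st[i],rect(lab==i,5))
E
python3 seg.py; python3 est.py
```

```text
top board [ 115  141  101  118 7890] ((551.3031005859375, 123.65718078613281), (313.3622741699219, 222.71290588378906), 10.10844898223877) 17.916973
top bed [152 170  21  45 561] ((562.1604614257812, 124.80610656738281), (133.8042449951172, 40.43447494506836), 8.24196720123291) 23.61669
[ 78.  79.  81. 113. 122.]
top card 97.0 [259 162  36  50 857] ((532.31201171875, -200.65585327148438), (148.5712127685547, 51.22941589355469), 17.66771125793457)
side board [  146   236   155    97 13737] ((550.0994873046875, 124.80516815185547), (309.9569091796875, 222.66448974609375), 9.697609901428223) 17.706087
side bed [ 185  269   65   18 1121] ((562.7440795898438, 125.15487670898438), (132.99835205078125, 39.91828918457031), 10.325858116149902) 23.84203
[ 62.  63.  65.  96. 103.]
side card 80.0 [229 168  56  18 762] ((533.4247436523438, -200.0917510986328), (149.2825927734375, 53.49912643432617), 17.446693420410156)
bt [544.7 119.5] 0.1468 res [[-4.3, 5.5], [1.0, -8.6], [1.4, 1.7], [-0.2, -1.0], [0.3, 2.6], [1.7, -0.2]]
bs [545.7 124.2] 0.1613 res [[-5.0, 4.2], [-0.7, -4.9], [0.8, -0.3], [2.3, 2.3], [0.6, 1.8], [2.0, -3.1]]
b [545.2 121.9] 0.154 res [[-3.8, 2.1], [-0.1, -12.2], [-0.0, 0.3], [-0.0, -2.2], [-0.1, 0.6], [1.1, -2.2], [-5.4, 7.5], [0.4, -1.4], [2.2, 1.1], [2.1, 3.5], [1.0, 3.8], [2.7, -1.1]]
ct [ 533.1 -202.3] 0.3012 res [[1.8, 0.0], [-3.4, 0.3], [0.5, 1.0], [1.1, -1.3]]
cs [ 531.5 -201. ] 0.2668 res [[-1.9, 1.2], [1.7, -1.1], [-1.7, -1.2], [1.9, 1.0]]
c [ 532.3 -201.7] 0.2839 res [[1.8, 0.5], [-2.6, 1.0], [2.1, -0.8], [1.9, -3.4], [-2.0, 0.7], [0.9, -1.7], [-3.2, 0.6], [1.1, 3.1]]
lip [array([86.2, 32.3]), array([ 82.3, -24.8]), array([78., 34.]), array([ 83.4, -29.5])]
ears [array([110.2,  42.5]), array([110.5, -42.2]), array([111.2,  44.8]), array([111.9, -37.7])]
objs spool [704.23881414 -88.40231865  32.        ] lid [425.36108686 -83.83347921   9.        ]
```

```bash
cat >> h.py <<'E'
BO=np.array([547.9,122.5]);BY=0.172
bx=np.array([np.cos(BY),np.sin(BY)]);by=np.array([-bx[1],bx[0]])
CM=np.array([533.,-200.4]);CY=0.306
def down(c,f=1):
    y=f*np.array([-np.sin(c),np.cos(c),0]);z=np.array([0,0,-1.]);return np.stack([np.cross(y,z),y,z],1)
def st(msg=''):
    s=sensors.read_state();f=np.array(s['force']);e=np.array(s['eef_pos'])
    print(msg,'t%.2f'%s['t'],e.round(1),'F',f.round(1),'fwd %.1f'%(f[:2]@bx),'w%.1f g%.1f'%(s['grip_width'],s['grasp_force']));return s
E
python3 - <<'E'
from h import *
for f in(1,-1):
    print(f,[np.round(ctrl.solve_ik(list(p),down(c,f)),2) for p,c in(((*CM,30),CY),((*(BO-10*bx),50),BY))])
R=down(CY,1)
ctrl.gripper_to(62,40)
ctrl.move_ptp([*CM,70],R);st('above')
print(ctrl.move_l([*CM,20],vel=30,threshold=3));st('touch')
p,d=grab('side');crop('pics/g.png',p,200,110,130,110,4.6)
E
```

```text
1 [array([-0.51,  0.48,  1.71, -0.  ,  0.95, -2.39]), array([ 0.06,  0.42,  1.75, -0.  ,  0.98, -1.68])]
-1 [array([-0.51,  0.48,  1.71, -0.  ,  0.95,  0.75]), array([ 0.06,  0.42,  1.75, -0.  ,  0.98,  1.46])]
above t3.48 [ 533.3 -199.8   70.2] F [-1.1 -1.2 -0.1] fwd -1.3 w62.0 g0.0
False
touch t5.30 [ 533.2 -200.5   20.2] F [-0.4 -0.2  0.1] fwd -0.4 w62.0 g0.0
```

View pics/g.png

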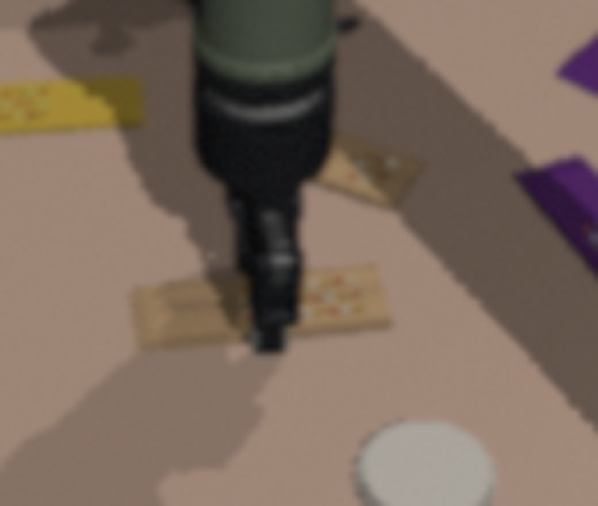

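The picture shows the fingers straddling the card's middle, with the near fingertip at about (265,345) and clear of the table. I'll keep lowering until the tips touch.

Run:
```python
from h import *
h=ctrl.move_l([*CM,8],vel=15,threshold=2.5);s=st('touch %s'%h)
if h:
    z=s['eef_pos'][2]
    ctrl.move_l([*CM,z+3.2],vel=30)
    ctrl.gripper_to(40,60);st('closed')
    ctrl.move_l([*CM,70],vel=80);st('lift');ctrl.hold(.1)
    p,d=grab('side');crop('pics/l.png',p,200,80,130,120,4.6)
```

```text
touch True t5.62 [ 533.2 -200.5   19.5] F [-0.2  0.4  3.6] fwd -0.1 w62.4 g2.2
closed t6.19 [ 533.2 -200.5   23.1] F [-1.1 -0.4  3.7] fwd -1.1 w47.3 g61.9
lift t6.93 [ 532.9 -200.3   70.1] F [-0.8 -0.3 -1. ] fwd -0.8 w47.6 g61.6
```

View pics/l.png

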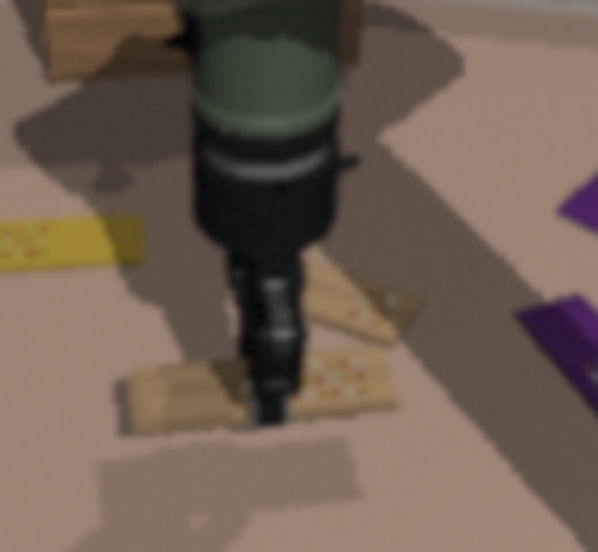

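The card is lifted and level, spanning (125,405) to (395,385), with the nose at the left. Next I'll carry it over the bed and lower it gently.

```bash
python3 - <<'E'
from h import *
R=down(BY,1);m=BO-14*bx
ctrl.move_l([*CM,95],vel=150)
ctrl.move_ptp([*m,80],R);st('over')
ctrl.move_l([*m,52],vel=60);ctrl.hold(.15);st('pre')
h=ctrl.move_l([*m,44.5],vel=10,threshold=3);ctrl.hold(.1);s=st('bed %s'%h)
print(s['wrist_torque'])
p,d=grab('side');crop('pics/b1.png',p,140,200,170,150,4)
p,d=grab('top');crop('pics/b2.png',p,110,125,110,140,4)
E
python3 -c "
import cv2,numpy as np
a=cv2.imread('pics/b1.png')
cv2.imwrite('pics/b1.png',a[:,:])"
```

```text
over t8.62 [534.3 119.3  79.8] F [-0.5 -0.3  0.7] fwd -0.5 w47.6 g61.7
pre t9.38 [534.5 120.2  52.4] F [ 0.   0.9 -1. ] fwd 0.1 w47.2 g61.7
bed True t10.03 [534.2 120.2  47.1] F [ 0.1 -1.1  5. ] fwd -0.1 w47.8 g62.4
[ 0.04031903  0.04176071 -0.01061657]
```

View pics/b1.png

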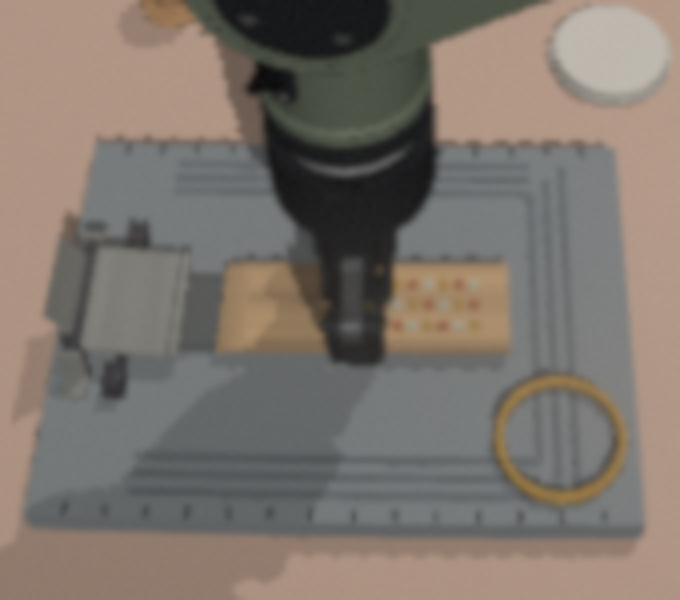

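The card lies on the bed. Its nose edge is at x≈220 and the lip at x≈188, and it is straight. I'll check the centring numerically, then push in small steps while watching the force.

```bash
python3 - <<'E'
from h import *
for n in('side',):
    S=lambda x,y:(n,140+(x+.5)/4-.5,200+(y+.5)/4-.5)
    L=lambda o,z:(lambda w:(((w-BO)@bx).round(1),((w-BO)@by).round(1)))(atz(*o,z)[:2])
    print('card edges z29',[L(S(*q),29) for q in((245,262),(235,352),(505,262),(505,352))],'bed z24',[L(S(*q),24) for q in((205,273),(200,350))],'lip z30',[L(S(*q),30) for q in((190,250),(185,353))])
E
cat > push.py <<'E'
from h import *
import sys
y0=float(sys.argv[1]);z=float(sys.argv[2]);x=float(sys.argv[3]);xe=float(sys.argv[4]);lim=float(sys.argv[5]);stp=float(sys.argv[6]);v=float(sys.argv[7])
while x<xe:
    x+=stp;m=BO+x*bx+y0*by
    ctrl.move_l([*m,z],vel=v);s=sensors.read_state();f=np.array(s['force']);e=np.array(s['eef_pos'])
    print('%.1f->%.1f z%.1f fwd%.1f lat%.1f Fz%.1f t%.2f'%(x,(e[:2]-BO)@bx,e[2],f[:2]@bx,f[:2]@by,f[2],s['t']))
    if -(f[:2]@bx)>lim: print('LIMIT');break
E
python3 push.py 0 47.0 -14 -2 14 3 30
```

```text
card edges z29 [(np.float64(51.0), np.float64(-26.1)), (np.float64(51.4), np.float64(26.4)), (np.float64(-87.1), np.float64(-26.6)), (np.float64(-85.7), np.float64(25.7))] bed z24 [(np.float64(72.6), np.float64(-22.1)), (np.float64(70.3), np.float64(23.0))] lip z30 [(np.float64(81.1), np.float64(-32.5)), (np.float64(76.6), np.float64(27.8))]
-11.0->-10.8 z47.1 fwd-0.8 lat-0.4 Fz2.9 t10.41
-8.0->-8.8 z47.0 fwd-3.5 lat-0.4 Fz6.7 t10.66
-5.0->-6.0 z47.0 fwd-2.8 lat0.1 Fz7.1 t10.91
-2.0->-3.0 z47.0 fwd-3.6 lat-0.1 Fz6.8 t11.16
```

```bash
python3 push.py 0 47.0 -2 26 19 1.5 20
```

```text
-0.5->-1.9 z47.0 fwd-4.2 lat-1.3 Fz7.4 t11.41
1.0->-0.5 z47.0 fwd-5.5 lat-0.3 Fz8.2 t11.66
2.5->1.0 z47.0 fwd-4.5 lat-0.9 Fz7.3 t11.91
4.0->2.5 z47.0 fwd-4.5 lat-1.0 Fz7.0 t12.16
5.5->4.0 z47.0 fwd-4.6 lat-0.0 Fz7.8 t12.41
7.0->5.6 z47.0 fwd-5.0 lat-0.6 Fz7.6 t12.66
8.5->7.1 z47.0 fwd-3.7 lat0.2 Fz8.3 t12.91
10.0->8.5 z47.0 fwd-3.9 lat0.0 Fz7.1 t13.16
11.5->10.1 z47.0 fwd-4.7 lat0.0 Fz7.6 t13.41
13.0->11.6 z47.0 fwd-5.4 lat0.5 Fz7.6 t13.66
14.5->12.0 z47.0 fwd-8.0 lat-0.7 Fz9.3 t13.91
16.0->12.1 z47.0 fwd-10.2 lat-0.5 Fz14.3 t14.16
17.5->12.4 z46.9 fwd-12.9 lat-1.4 Fz17.8 t14.41
19.0->12.6 z46.9 fwd-17.4 lat-0.5 Fz20.4 t14.66
20.5->13.2 z46.9 fwd-19.6 lat-1.4 Fz22.9 t14.91
LIMIT
```

```bash
python3 push.py 0 48.6 19.5 20.4 30 1 20; python3 push.py 0 49 20.5 28 20 1 20
```

```text
20.5->16.3 z47.1 fwd-7.2 lat-0.6 Fz4.8 t15.16
21.5->17.0 z47.0 fwd-8.0 lat-0.5 Fz4.7 t15.41
22.5->17.4 z47.0 fwd-8.7 lat-0.1 Fz5.7 t15.66
23.5->18.3 z47.0 fwd-9.4 lat-1.4 Fz5.9 t15.91
24.5->19.3 z47.0 fwd-9.6 lat-0.1 Fz7.1 t16.16
25.5->20.3 z47.0 fwd-9.2 lat-0.7 Fz6.4 t16.41
26.5->22.4 z47.1 fwd-5.3 lat0.7 Fz2.3 t16.66
27.5->23.7 z47.1 fwd-6.7 lat0.3 Fz2.2 t16.91
28.5->24.7 z47.1 fwd-6.1 lat-0.5 Fz2.0 t17.16
```

```bash
python3 push.py 0 49 28.5 50 16 1 20
```

```text
29.5->25.7 z47.1 fwd-6.5 lat-0.5 Fz2.4 t17.41
30.5->26.7 z47.1 fwd-5.4 lat-0.3 Fz2.6 t17.66
31.5->27.8 z47.1 fwd-5.4 lat-0.2 Fz2.8 t17.91
32.5->28.7 z47.1 fwd-5.4 lat-1.2 Fz1.8 t18.16
33.5->29.7 z47.1 fwd-6.4 lat-0.2 Fz2.3 t18.41
34.5->30.8 z47.1 fwd-5.3 lat-0.1 Fz2.8 t18.66
35.5->31.6 z47.1 fwd-5.9 lat0.6 Fz2.4 t18.91
36.5->31.7 z47.1 fwd-8.9 lat0.1 Fz4.9 t19.16
37.5->31.8 z47.0 fwd-10.0 lat-0.4 Fz6.8 t19.41
38.5->31.9 z47.0 fwd-13.6 lat-1.4 Fz9.7 t19.66
39.5->32.0 z47.0 fwd-15.2 lat-1.2 Fz12.5 t19.91
40.5->32.1 z47.0 fwd-17.3 lat-1.4 Fz14.7 t20.16
LIMIT
```

Run:
```python
from h import *
ctrl.hold(.25);st('bear')
m=BO+33.5*bx
ctrl.move_l([*m,47.6],vel=30);st('relax')
ctrl.gripper_to(62);st('open')
ctrl.move_l([*m,110],vel=80)
ctrl.move_l([*(BO-120*bx-60*by),200],vel=250);st('up')
p,d=grab('side');crop('pics/e.png',p,140,200,170,150,4)
```

```text
bear t20.41 [579.4 128.4  47. ] F [-17.1  -4.7  12.8] fwd -17.7 w47.5 g63.4
relax t20.80 [579.  128.3  47. ] F [-5.3 -0.2  6.1] fwd -5.3 w47.6 g62.4
open t21.09 [581.5 128.2  47.4] F [-0.6 -0.1  0.3] fwd -0.6 w61.8 g0.0
up t22.93 [440.2  43.  199.6] F [ 0.5 -1.4  0.7] fwd 0.2 w61.7 g0.0
```

View pics/e.png

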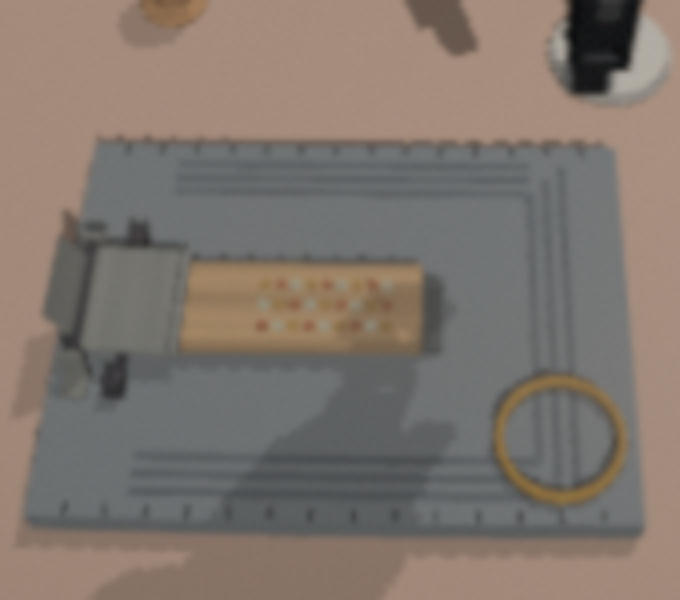

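The card lies under the lip, flat, straight and centred, with its tail at x≈423 (nose about 107 mm in board x, where the push ended against the stop). The gripper is clear, so I'm handing in.

```bash
python3 -c "
from h import *
print(ctrl.finish_job())"
```

```text
the job is handed in; nothing more can be done
None
```

I handed the job in; no verdict came back. The long card was pushed under the clip with 17 N until it stopped dead against the stop, then released, and the last picture shows it flat, straight and centred on the bed.

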